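# Fill the supply tray from the leaning carton

## Task

Fill the grey supply tray for the next shift: lift every glue bottle out of the leaning partitioned carton and stand it upright in the tray's far lane, and stack the three paper pads flat into one squared pile on the tray's yellow rectangle, each pad lying lengthwise with the rectangle. Leave the tally counter, the torch and the spanner where they lie.

Things in the scene. Friction and masses are not known exactly. Their poses are not given: they have to be found in the camera images.
- carton: Fixed, left or right: open cardboard carton 136 x 196 (y) x 135 mm deep on a blue stand, leaning 25 deg so its mouth faces up and to its -x side. Origin on the worktop under the stand's middle, z up. 2 x 2 cells, each 62 mm fore-aft x 92 mm along y inside; dividers 4 mm thick, 131 mm high. Near top edge 134 mm, far top edge 192 mm above the worktop
- tray: Fixed: grey supply tray, 190 (x) x 240 (y) mm, floor 6 mm above the worktop, rims 10 mm high. Origin: under its middle, on the worktop; x points away from the robot. A rib 10 mm high along y, 21 mm beyond the middle, parts the narrow far lane (for bottles) from the near part, which carries the yellow rectangle
- pile_mark (a point): middle of the yellow rectangle (98 mm along the tray's x, 68 mm along its y) on the tray's floor, 6 mm above the worktop: the place of the pile. Axes as the tray's
- bottle_lane (a point): middle of the bottle lane's floor, 6 mm above the worktop; the lane is 68 mm wide (tray x) and 232 mm long (tray y) inside its rims. Axes as the tray's
- bottle_1_center (a point): glue bottle (None if absent): white, green band, orange cap; 130 mm tall, body 40 mm across, cap 26 mm across from 96 to 130 mm above the base; 0.14 kg. The point is on its axis 65 mm above the base; z along the axis to the cap. At first it stands in its own carton cell, within 6 mm of the cell's middle along y, leaning on the near wall, cap level with the carton's edge
- bottle_2_center (a point): glue bottle (None if absent): white, green band, orange cap; 130 mm tall, body 40 mm across, cap 26 mm across from 96 to 130 mm above the base; 0.14 kg. The point is on its axis 65 mm above the base; z along the axis to the cap. At first it stands in its own carton cell, within 6 mm of the cell's middle along y, leaning on the near wall, cap level with the carton's edge
- bottle_3_center (a point): glue bottle (None if absent): white, green band, orange cap; 130 mm tall, body 40 mm across, cap 26 mm across from 96 to 130 mm above the base; 0.14 kg. The point is on its axis 65 mm above the base; z along the axis to the cap. At first it stands in its own carton cell, within 6 mm of the cell's middle along y, leaning on the near wall, cap level with the carton's edge
- bottle_4_center (a point): glue bottle (None if absent): white, green band, orange cap; 130 mm tall, body 40 mm across, cap 26 mm across from 96 to 130 mm above the base; 0.14 kg. The point is on its axis 65 mm above the base; z along the axis to the cap. At first it stands in its own carton cell, within 6 mm of the cell's middle along y, leaning on the near wall, cap level with the carton's edge
- pad_1_center (a point): pad of delivery slips: a stiff glued block of white paper with a card back and a blue head at one end, 50 x 80 x 16 mm, 0.06 kg. The point is its centre, 8 mm above its underside; x across the 50 mm width, y along the 80 mm length towards the blue head, z up. At the start it lies flat on the worktop between carton and tray
- pad_2_center (a point): pad of delivery slips: a stiff glued block of white paper with a card back and a blue head at one end, 50 x 80 x 16 mm, 0.06 kg. The point is its centre, 8 mm above its underside; x across the 50 mm width, y along the 80 mm length towards the blue head, z up. At the start it lies flat on the worktop between carton and tray
- pad_3_center (a point): pad of delivery slips: a stiff glued block of white paper with a card back and a blue head at one end, 50 x 80 x 16 mm, 0.06 kg. The point is its centre, 8 mm above its underside; x across the 50 mm width, y along the 80 mm length towards the blue head, z up. At the start it lies flat on the worktop between carton and tray
- tally_counter: bystander: round silver hand tally counter, 45 mm across, 24 mm high, on the rear worktop beyond the slot; origin under its middle
- torch: bystander: black pocket torch, 114 mm long, on the rear worktop beyond the slot; origin under its middle
- spanner: bystander: spanner, 156 mm long, 8 mm high, on the rear worktop beyond the slot; origin under its middle
Mind the look-alikes: they are no part of the job. Leave any orange or red look-alike of the part that bears pad_1_center alone.

How it is judged:
By the outcome, as a careful person would: the job done as asked, in the order asked, and still so for the second after the job is handed in, with the robot touching nothing.
Of bottle_1, bottle_2, bottle_3, bottle_4 only 3 to 4 are there at a start; the rules pass over those that are not, and their reading is None.
At some moment in a run one of pad_1, pad_2, pad_3 may be knocked a few centimetres aside while the robot is not near it.
It also fails if it takes over 208 s, if anything falls off the work surface, if the arm or the gripper's body presses on something with over 40 N, if the wrist force passes 120 N, or if a joint passes its speed limit or range.

## Robot

A 6-joint arm with a two-finger parallel gripper is mounted at the origin on a cart in front of the work surface, level with it; the furniture and walls round the work are solid. World frame = base frame: x ahead of the robot, y to its left, z up, the work surface at z = 0. Lengths are in m, angles in rad, forces in N, time in s.
With the tool pointing down it reaches from about 0.3 to 0.75 m from the base axis. Payload 8.5 kg.
Tool frame: the origin (TCP) lies midway between the tips of the shut fingers; the grasp point (between the pads) lies 19 mm behind it; z points along the fingers, y is the line along which they close (so a half turn about z gives the same grasp; the last joint's range is limited). The gripper opens to 88 mm and grips with 3 to 60 N. Pads are 18 mm wide; open, the fingers measure 123 mm over their backs; the gripper's body (75 mm by 187 mm) begins 45 mm behind the grasp point.
Start: joints at [0.974, 0.381, 1.297, -0, 1.464, -0.215], TCP at [0.205, 0.51, 0.239] pointing down, gripper open.
Joint ranges: [-3.11, 3.11], [-0.89, 2.33], [0.22, 2.48], [-1.42, 4.56], [0.17, 2.85], [-2.88, 2.88]. Speed limits (rad/s): [2.39, 2.39, 3.14, 3.14, 3.14, 3.14].

## Interface

Orientations are given as a rotation vector (axis times angle).
In Python, from station import arm gives the robot as it stands. The module is installed in compiled form; this text tells all that it offers.
- The arm moves only by the shell command python3 -m pendant 'ROWS' [FORCE]. ROWS is JSON, a list of rows, each a list of 7 numbers: the turn, a rotation vector about the world's x, y, z in degrees, then the shift along the world's x, y, z in m, then the closure in counts, from 0 (fully open) to 255 (shut). A call has 1 to 10 rows; each row is the pose to reach, as a shift and turn from the pose commanded when the call began; what a row does not reach only later rows make up. A row lasts 1/10 s, in which the tool goes at most 50 mm and 8.59 degrees, less where a joint would pass 70% of its speed; a pose out of reach is approached as far as the arm can. A call with a gripper value outside its range is refused whole. The fingers move at their own pace and stop on an object; FORCE is the grip in N (left out, the last holds). Time passes only in rows, so rows that repeat a pose let the fingers close. It gives the time, the measured TCP pose, the force, the opening and the grip force at its end, in the units of the state.
- arm.observe(): the state, without advancing time (a new reading comes with each control period).
- arm.read_camera(name): name is "scene" or "top" or "wrist"; returns the picture (420x560x3 uint8, red, green, blue); there is no depth.
- arm.calibration(name): a dict with "fx", "fy", "cx", "cy" (pixels), "D" ([k1, k2, p1, p2, k3] as OpenCV has them; the pictures are not rectified), "R" (3x3) and "t" (3): a world point X has camera coordinates R X + t. Camera axes: x right, y down, z forward; pixel columns grow to the right and rows downward; lengths in m; the calibration is good to about 2 mm. A picture is of the moment at which its call begins: read the wrist's pose just before it. calibration takes no time and is no camera call; for the wrist camera it gives the pose at the moment of the call.
- arm.finish_job(): hands the job in; it is judged then, once.
The state is a dict: "time_s": time; "joint_pos": joint angles; "dq": joint speeds; "effort": joint torques, N m; "position": TCP position; "ee_rot": TCP orientation; "contact_force": force on the tool from outside, world axes, zero at the start; "ft_torque": the same for the moment, N m; "finger_gap": finger opening in m; "finger_force": force on a finger pad.
Only numpy, scipy, OpenCV 4.12 (cv2) and the standard library are available. Lean on these libraries where they do the work, as an engineer would, in place of code of your own. Each camera call takes 0.05 s, during which the arm holds its last target. There are 200 camera calls.

## Working session

There is one attempt and no reset: what is moved stays moved. The work goes in short steps, Python scripts to look and compute and a shell command to move; the robot and the scene stay as the last step left them, time stands still between calls to the robot, and variables do not carry over. Pictures are saved under pics/ and viewed, at most 14 in all, crops included, and the job is handed in when it is done.

```bash
mkdir -p pics; cat > h.py <<'E'
import numpy as np, cv2
from station import arm
from scipy.spatial.transform import Rotation as Rn
def snap(name,f=None):
    c=arm.calibration(name); im=arm.read_camera(name)
    if f: cv2.imwrite('pics/'+f,cv2.cvtColor(im,cv2.COLOR_RGB2BGR))
    return im,c
def K(c): return np.array([[c['fx'],0,c['cx']],[0,c['fy'],c['cy']],[0,0,1]])
def ray(c,uv):
    p=cv2.undistortPoints(np.array(uv,float).reshape(-1,1,2),K(c),np.array(c['D'])).reshape(-1,2)
    R=np.array(c['R']);t=np.array(c['t'])
    d=np.c_[p,np.ones(len(p))]@R; return -R.T@t,d/np.linalg.norm(d,axis=1,keepdims=True)
def onz(c,uv,z):
    o,d=ray(c,uv); return o+d*((z-o[2])/d[:,2])[:,None]
def tri(cs,uvs):
    A=np.zeros((3,3));b=np.zeros(3);L=[]
    for c,uv in zip(cs,uvs):
        o,d=ray(c,[uv]);P=np.eye(3)-np.outer(d[0],d[0]);A+=P;b+=P@o;L.append((o,P))
    x=np.linalg.solve(A,b); return x,[np.linalg.norm(P@(x-o)) for o,P in L]
def proj(c,X):
    return cv2.projectPoints(np.array(X,float).reshape(-1,1,3),cv2.Rodrigues(np.array(c['R']))[0],np.array(c['t'],float),K(c),np.array(c['D']))[0].reshape(-1,2)
def st():
    s=arm.observe(); return {k:np.round(s[k],4) for k in ('time_s','position','ee_rot','joint_pos','finger_gap','contact_force')}
E
python3 - <<'E'
from h import *
for n in('scene','top','wrist'):
    im,c=snap(n,n+'0.png'); print(n,np.round(-np.array(c['R']).T@np.array(c['t']),3),np.round(np.array(c['R'])[2],2),c['fx'])
print(st())
E
```

```text
scene [-0.089 -0.732  0.887] [ 0.5   0.6  -0.63] 431.3686765379653
top [0.392 0.053 1.46 ] [ 0.12  0.   -0.99] 477.84093132323835
wrist [0.13  0.539 0.384] [ 0.29 -0.12 -0.95] 300.60270089073776
{'time_s': np.float64(0.15), 'position': array([0.2048, 0.5102, 0.2383]), 'ee_rot': array([-5.9610e-01, -3.0842e+00,  1.5000e-03]), 'joint_pos': array([ 0.9737,  0.3811,  1.298 , -0.    ,  1.4636, -0.2153]), 'finger_gap': np.float64(0.088), 'contact_force': array([-0.5647, -0.2383,  0.919 ])}
```

View pics/scene0.png

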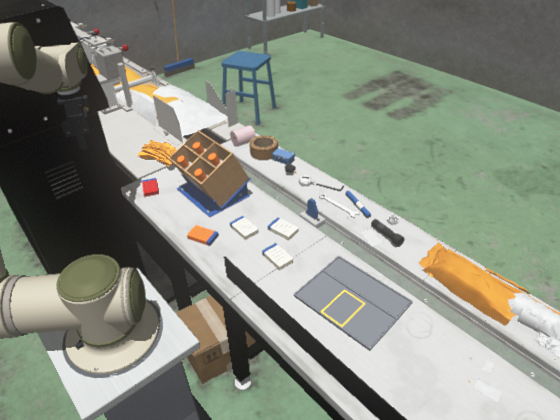

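View pics/top0.png

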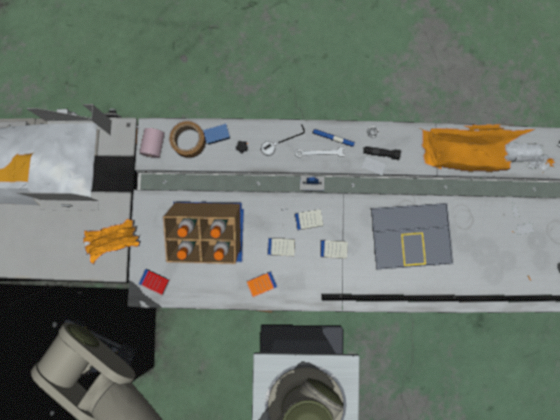

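The top view shows the carton with four orange caps at about (185,231), (214,230), (184,252), (219,252). The white pads are at (309,219), (282,247) and (335,249), and the tray is at (412,236) with its yellow rectangle at (414,249). The red pad (154,281) and orange pad (261,284) are decoys.

```bash
python3 - <<'E'
from h import *
D={}
for n in('scene','top'):
    im=cv2.cvtColor(cv2.imread(f'pics/{n}0.png'),cv2.COLOR_BGR2HSV);c=arm.calibration(n)
    roi=np.zeros(im.shape[:2],np.uint8)
    if n=='top': roi[205:265,165:243]=1
    else: roi[130:185,170:225]=1
    m=((im[...,0]<14)&(im[...,1]>170)&(im[...,2]>120)).astype(np.uint8)*roi
    k,l,s,ce=cv2.connectedComponentsWithStats(m)
    caps=[(ce[i],s[i,4]) for i in range(1,k) if s[i,4]>12]
    print(n,[(x.round(1),a) for x,a in caps]); 
    y=((im[...,0]>22)&(im[...,0]<34)&(im[...,1]>140)&(im[...,2]>120)).astype(np.uint8)
    y[:200]=0
    ys=cv2.findContours(y,0,1)[0]; ys=max(ys,key=cv2.contourArea)
    r=cv2.minAreaRect(ys);b=cv2.boxPoints(r);print('yellow',r)
    D[n]=(c,caps,b)
    p=onz(c,b,0.006);print(p.round(4).tolist(),p.mean(0).round(4))
    if n=='top':
      w=((im[...,1]<40)&(im[...,2]>0)).astype(np.uint8)
cs=[D['scene'][0],D['top'][0]]
for a,_ in D['scene'][1]:
  for b,_ in D['top'][1]:
    x,e=tri(cs,[a,b])
    if max(e)<.012: print(a.round(),b.round(),x.round(4),np.round(e,4))
im=cv2.imread('pics/top0.png')[190:300,130:470]
cv2.imwrite('pics/tc.png',cv2.resize(im,None,fx=2.35,fy=2.35,interpolation=cv2.INTER_CUBIC))
E
```

```text
scene [(array([212.7, 157.3]), np.int32(16)), (array([198.7, 172.7]), np.int32(18))]
yellow ((322.5000305175781, 310.5000305175781), (1.4142134189605713, 2.8284268379211426), 45.0)
[[0.423, -0.2941, 0.006], [0.4312, -0.2932, 0.006], [0.4308, -0.297, 0.006], [0.4227, -0.298, 0.006]] [ 0.4269 -0.2956  0.006 ]
top [(array([181.6, 232.2]), np.int32(60)), (array([214.8, 232.8]), np.int32(62)), (array([181.2, 254.7]), np.int32(57)), (array([218. , 255.3]), np.int32(58))]
yellow ((415.0, 264.0), (2.0, 0.0), 180.0)
[[0.425, -0.3342, 0.006], [0.425, -0.3342, 0.006], [0.4249, -0.328, 0.006], [0.4249, -0.328, 0.006]] [ 0.4249 -0.3311  0.006 ]
[213. 157.] [215. 233.] [0.4969 0.2574 0.1665] [0.0003 0.0003]
[199. 173.] [182. 232.] [0.5058 0.3775 0.0434] [0.0006 0.0006]
[199. 173.] [218. 255.] [0.4368 0.2504 0.1403] [0.0002 0.0002]
```

View pics/wrist0.png

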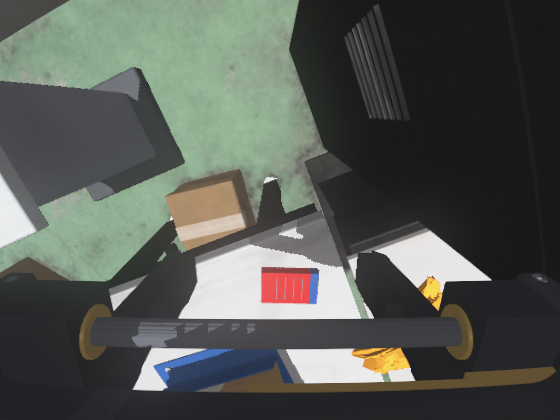

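View pics/tc.png

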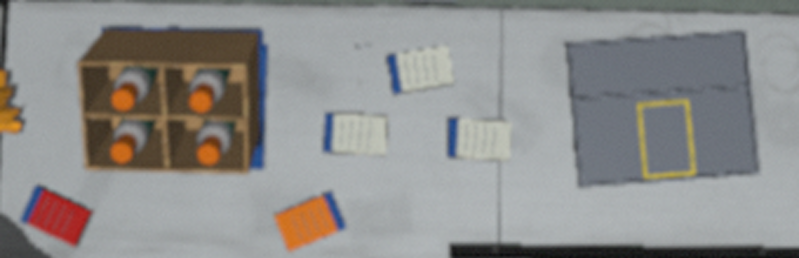

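The wrist view shows the red decoy, with the fingers closing across the picture. The crop shows the mouth corners at about (82,62), (250,65), (87,170) and (248,170). The tray corners are at (567,42), (744,32), (758,172) and (580,186), and the yellow corners at (638,102), (688,99), (694,175) and (644,180).

```bash
python3 - <<'E'
from h import *
c=arm.calibration('top')
f=lambda L:np.array(L)/2.35+[130,190]
print('near edge',onz(c,f([(87,170),(248,170)]),.134).round(4).tolist())
print('far edge',onz(c,f([(82,62),(250,65)]),.192).round(4).tolist())
t=onz(c,f([(567,42),(744,32),(758,172),(580,186)]),.01);print('tray',t.round(4).tolist(),t.mean(0))
y=onz(c,f([(638,102),(688,99),(694,175),(644,180)]),.006);print('yel',y.round(4).tolist(),y.mean(0))
print(onz(c,[(181.2,254.7)],.14),onz(c,[(181.6,232.2)],.1665))
R=Rn.from_rotvec(arm.observe()['ee_rot']).as_matrix();print(R.round(3))
w=arm.calibration('wrist');p=-np.array(w['R']).T@w['t'];print('cam in tool',R.T@(p-arm.observe()['position']),(np.array(w['R'])@R).round(3))
# target
s=np.radians(25)
for sg in(1,-1):
    z=np.array([np.sin(s),0,-np.cos(s)]);yy=np.array([0,sg,0]);x=np.cross(yy,z)
    T=np.c_[x,yy,z]; print(sg,np.degrees(Rn.from_matrix(T@R.T).as_rotvec()).round(1))
E
```

```text
near edge [[0.4139, 0.3941, 0.134], [0.4183, 0.2021, 0.134]]
far edge [[0.5362, 0.3907, 0.192], [0.5363, 0.197, 0.192]]
tray [[0.5949, -0.1956, 0.01], [0.6129, -0.4321, 0.01], [0.4286, -0.4476, 0.01], [0.4077, -0.2125, 0.01]] [ 0.51103043 -0.32194984  0.01      ]
yel [[0.5181, -0.2897, 0.006], [0.5231, -0.3563, 0.006], [0.4239, -0.3633, 0.006], [0.4166, -0.2971, 0.006]] [ 0.47043889 -0.32659836  0.006     ]
[[0.43591438 0.35349547 0.14      ]] [[0.4964202  0.34897048 0.1665    ]]
[[-0.928  0.373 -0.001]
 [ 0.373  0.928 -0.001]
 [ 0.    -0.001 -1.   ]]
cam in tool [ 0.08041065 -0.0010202  -0.14555579] [[-0.     1.     0.   ]
 [-0.95  -0.    -0.313]
 [-0.313 -0.     0.95 ]]
1 [ -4.7 -24.7  21.5]
-1 [  34.3   -6.7 -154.8]
```

```bash
python3 -m pendant '[[0,0,0,0,0,0.04,0],[0,0,0,0.02,-0.02,0.08,0],[-1,-5,4,0.05,-0.05,0.08,0],[-2,-10,8,0.09,-0.09,0.08,0],[-3,-15,13,0.13,-0.13,0.07,0],[-4,-20,17,0.17,-0.17,0.07,0],[-4.7,-24.7,21.5,0.205,-0.213,0.062,0],[-4.7,-24.7,21.5,0.205,-0.213,0.062,120],[-4.7,-24.7,21.5,0.205,-0.213,0.062,120],[-4.7,-24.7,21.5,0.205,-0.213,0.062,120]]' 20; python3 - <<'E'
from h import *
snap('wrist','w1.png');print(st())
E
```

```text
time_s: 1.15
position: [0.4099, 0.2972, 0.3008]
ee_rot: [0.003, 2.706, 0.002]
contact_force: [0.4, 0.2, -0.5]
finger_gap: 0.0663
finger_force: 0.0
{'time_s': np.float64(1.2), 'position': array([0.4097, 0.2978, 0.3008]), 'ee_rot': array([8.0000e-04, 2.7056e+00, 2.1000e-03]), 'joint_pos': array([ 0.4946,  0.1291,  1.535 , -0.2257,  1.0982, -1.0112]), 'finger_gap': np.float64(0.0619), 'contact_force': array([ 0.4301, -0.5532,  0.4582])}
```

View pics/w1.png

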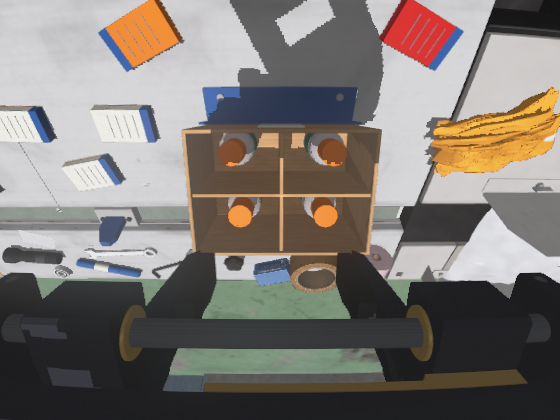

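The wrist view shows the mouth corners at (186,128), (380,128), (371,254) and (191,254). The caps are at (235,152), (332,152), (240,213) and (325,214), so all four bottles are there. Next I'll shift the camera over the bottle axes for a second view.

```bash
python3 -m pendant '[[0,0,0,0.035,0,0.017,140],[0,0,0,0.0725,0,0.034,140],[0,0,0,0.0725,0,0.034,140],[0,0,0,0.0725,0,0.034,140]]' 20; python3 - <<'E'
from h import *
im,c2=snap('wrist','w2.png')
np.savez('w2c.npz',**{k:np.array(v) for k,v in c2.items()});print(st())
cv2.imwrite('pics/w2c.png',cv2.resize(cv2.cvtColor(im[10:240,150:420],cv2.COLOR_RGB2BGR),None,fx=2.6,fy=2.6))
h=cv2.cvtColor(im,cv2.COLOR_RGB2HSV)
m=((h[...,0]<14)&(h[...,1]>150)&(h[...,2]>90)).astype(np.uint8);m=cv2.morphologyEx(m,cv2.MORPH_OPEN,np.ones((3,3)))
for q in cv2.findContours(m,0,1)[0]:
    if cv2.contourArea(q)>80: print(cv2.minEnclosingCircle(q),cv2.contourArea(q),cv2.boundingRect(q))
E
```

```text
time_s: 1.6
position: [0.482, 0.2983, 0.3343]
ee_rot: [-0.001, 2.706, 0.002]
contact_force: [0.3, 0.3, -0.5]
finger_gap: 0.0396
finger_force: 0.0
{'time_s': np.float64(1.65), 'position': array([0.4814, 0.2982, 0.3341]), 'ee_rot': array([-1.2000e-03,  2.7067e+00,  1.7000e-03]), 'joint_pos': array([ 0.4224,  0.2099,  1.3368, -0.1851,  1.1995, -1.1165]), 'finger_gap': np.float64(0.0397), 'contact_force': array([-0.2076, -0.1413, -1.1057])}
((326.1966247558594, 138.3988800048828), 14.265485763549805) 544.5 (312, 126, 29, 26)
((236.84210205078125, 138.15789794921875), 13.676722526550293) 459.5 (224, 126, 27, 26)
((233.5, 74.0), 11.10190200805664) 86.5 (227, 65, 15, 19)
((334.7127685546875, 68.2872314453125), 16.804195404052734) 687.5 (320, 53, 31, 31)
```

View pics/w2c.png

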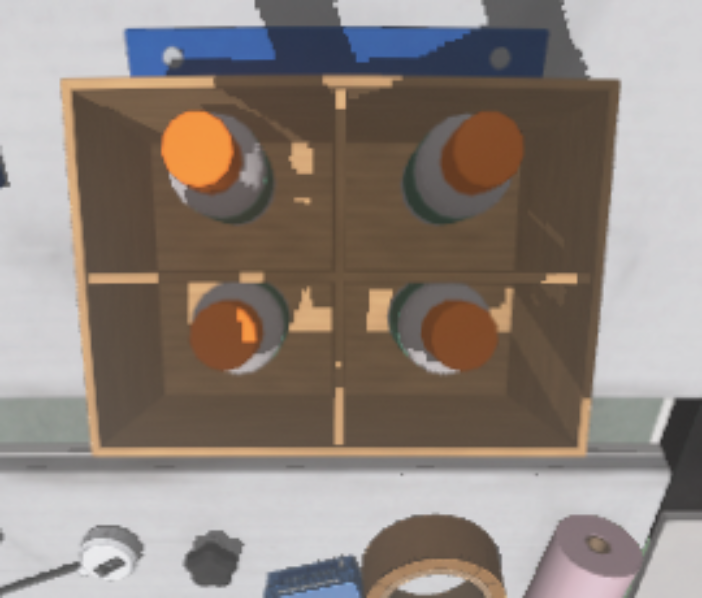

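Crop of the second view: cap-top circles are at about (198,149), (487,147), (227,335) and (460,337). The mouth corners are at (63,80), (619,82), (585,453) and (97,453).

```bash
python3 - <<'E'
from h import *
c2=dict(np.load('w2c.npz'))
# rebuild pose-1 calibration from constant camera-in-tool
def RT(p,r): return Rn.from_rotvec(r).as_matrix(),np.array(p)
R2,p2=RT([0.4814,0.2982,0.3341],[-1.2e-3,2.7067,1.7e-3])
R1,p1=RT([0.4097,0.2978,0.3008],[8e-4,2.7056,2.1e-3])
C2=-c2['R'].T@c2['t'];Rc=c2['R']@R2;pc=R2.T@(C2-p2)
c1=dict(c2);c1['R']=Rc@R1.T;c1['t']=-c1['R']@(p1+R1@pc)
f=lambda L:np.array(L)/2.6+[150,10]
a=f([(63,80),(619,82),(585,453),(97,453)]);b=[(186,128),(380,128),(371,254),(191,254)]
M=[]
for u,v in zip(a,b):
    x,e=tri([c2,c1],[u,v]);M.append(x);print(x.round(4),np.round(e,4))
M=np.array(M);ctr=M.mean(0);ex=(M[2]+M[3]-M[0]-M[1]);ey=M[1]+M[2]-M[0]-M[3];print(ctr,'tilt',np.degrees(np.arctan2(ex[2],ex[0])),'yaw',np.degrees(np.arctan2(-ey[0],ey[1])),np.linalg.norm(ex)/2,np.linalg.norm(ey)/2)
n=np.cross(ex,ey);n/=np.linalg.norm(n);print('n',n)
caps=f([(198,149),(487,147),(227,335),(460,337)]);w=[(232,155),(334,154),(240,215),(325,216)]
exu=ex/np.linalg.norm(ex);eyu=ey/np.linalg.norm(ey)
for u,v in zip(caps,w):
    o,d=ray(c2,[u]);d=d[0];P=o+d*(n@(ctr-o))/(n@d)
    x,e=tri([c2,c1],[u,v]);print('cap',P.round(4),'in mouth',((P-ctr)@exu).round(4),((P-ctr)@eyu).round(4),'tri',x.round(4),np.round(e,4))
E
```

```text
[0.4184 0.2059 0.1289] [0.0022 0.0022]
[0.4191 0.401  0.1276] [0.0004 0.0004]
[0.537  0.4002 0.1922] [0.0016 0.0016]
[0.5381 0.2046 0.1907] [0.0018 0.0018]
[0.47813537 0.30293067 0.159871  ] tilt 27.99349745249329 yaw 0.05105350530563814 0.13456886474266183 0.19532841255413028
n [-4.69376370e-01 -7.15369980e-04  8.82997911e-01]
cap [0.4396 0.2508 0.1394] in mouth -0.0432 -0.0521 tri [0.4362 0.2534 0.1503] [0.0009 0.0009]
cap [0.4389 0.3547 0.1391] in mouth -0.0448 0.0518 tri [0.4356 0.353  0.1496] [0.0004 0.0004]
cap [0.4977 0.2594 0.1703] in mouth 0.0225 -0.0435 tri [0.4974 0.2592 0.1709] [0.0003 0.0003]
cap [0.4983 0.3474 0.1706] in mouth 0.0225 0.0445 tri [0.4969 0.3477 0.1732] [0.0008 0.0008]
```

```bash
python3 -m pendant '[[0,0,0,-0.011,0.025,-0.04,140],[0,0,0,-0.022,0.049,-0.08,140],[0,0,0,-0.022,0.049,-0.08,140],[0,0,0,-0.009,0.049,-0.107,140],[0,0,0,0.004,0.049,-0.135,140],[0,0,0,0.016,0.049,-0.162,140],[0,0,0,0.029,0.049,-0.189,140],[0,0,0,0.029,0.049,-0.189,140],[0,0,0,0.029,0.049,-0.189,255],[0,0,0,0.029,0.049,-0.189,255]]' 25
python3 -m pendant '[[0,0,0,0,0,0,255],[0,0,0,0,0,0,255],[0,0,0,-0.017,0,0.036,255],[0,0,0,-0.034,0,0.072,255],[0,0,0,-0.051,0,0.108,255],[0,0,0,-0.068,0,0.144,255],[0,0,0,-0.072,0,0.154,255],[0,0,0,-0.072,0,0.154,255]]' 25; python3 -c "
from h import *
snap('wrist','w3.png')"
```

```text
time_s: 2.65
position: [0.5114, 0.3469, 0.1481]
ee_rot: [0.0, 2.703, 0.004]
contact_force: [-0.2, 0.1, 0.7]
finger_gap: 0.026
finger_force: 4.9
time_s: 3.45
position: [0.4391, 0.3466, 0.301]
ee_rot: [0.0, 2.703, 0.004]
contact_force: [-0.2, -0.2, -2.0]
finger_gap: 0.0255
finger_force: 24.9
```

View pics/w3.png

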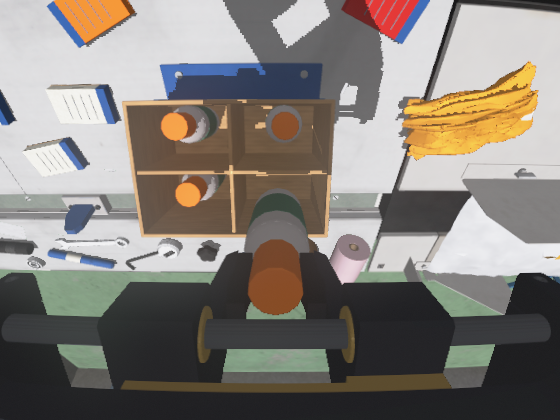

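The bottle hangs straight in the grip, with its cap at (276,275). Now I carry it to the tray.

```bash
python3 -m pendant '[[0,3,0,0,-0.03,0,255],[0,6,0,0.005,-0.07,0,255],[0,9,0,0.01,-0.11,0,255],[0,12,0,0.02,-0.15,0,255],[0,15,0,0.03,-0.19,-0.01,255],[0,18,0,0.045,-0.23,-0.02,255],[0,21,0,0.06,-0.27,-0.03,255],[0,25,0,0.075,-0.31,-0.04,255],[0,25,0,0.09,-0.35,-0.05,255],[0,25,0,0.1,-0.39,-0.06,255]]' 25
python3 -m pendant '[[0,0,0,0.01,-0.04,-0.01,255],[0,0,0,0.015,-0.08,-0.02,255],[0,0,0,0.02,-0.12,-0.03,255],[0,0,0,0.025,-0.16,-0.04,255],[0,0,0,0.028,-0.2,-0.04,255],[0,0,0,0.03,-0.24,-0.04,255],[0,0,0,0.032,-0.28,-0.04,255],[0,0,0,0.035,-0.32,-0.04,255],[0,0,0,0.035,-0.359,-0.04,255],[0,0,0,0.035,-0.359,-0.04,255]]' 25
python3 - <<'E'
from h import *
print(st())
im,c=snap('wrist','w4.png')
E
```

```text
time_s: 4.5
position: [0.54, -0.0462, 0.2363]
ee_rot: [-0.003, -3.137, -0.004]
contact_force: [0.2, 0.6, -2.1]
finger_gap: 0.0254
finger_force: 24.9
time_s: 5.5
position: [0.5727, -0.4077, 0.195]
ee_rot: [-0.01, -3.138, -0.005]
contact_force: [-0.2, 1.6, -1.9]
finger_gap: 0.0255
finger_force: 24.9
{'time_s': np.float64(5.5), 'position': array([ 0.5727, -0.4077,  0.195 ]), 'ee_rot': array([-0.0098, -3.1375, -0.0053]), 'joint_pos': array([-7.8650e-01,  6.9130e-01,  8.6750e-01, -5.0000e-04,  1.5881e+00,
       -2.3510e+00]), 'finger_gap': np.float64(0.0255), 'contact_force': array([-0.1836,  1.5699, -1.9172])}
```

View pics/w4.png

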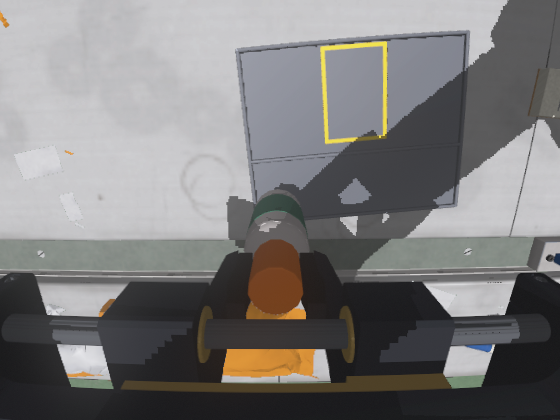

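The bottle is over the tray. The rib runs (250,159)-(459,144), the tray corners are (238,50), (467,33) and (457,206), and the yellow corners are (321,48), (387,42), (386,135) and (326,143).

```bash
python3 - <<'E'
from h import *
print(st()['position']);c=arm.calibration('wrist')
y=onz(c,[(321,48),(387,42),(386,135),(326,143)],.006);print('yel',y.round(4).tolist(),y.mean(0).round(4))
r=onz(c,[(250,159),(459,144)],.016);print('rib',r.round(4).tolist())
t=onz(c,[(238,50),(467,33),(457,206)],.012);print('tray',t.round(4).tolist())
ti=cv2.imread('pics/top0.png');ct=arm.calibration('top')
# height check of yellow corners & tray corner between top view and wrist
f=lambda L:np.array(L)/2.35+[130,190]
for a,b in zip(f([(758,172),(580,186)]),[(238,50),(467,33)]): x,e=tri([ct,c],[a,b]);print(x.round(4),np.round(e,4))
E
```

```text
[ 0.5731 -0.4052  0.1955]
yel [[0.4298, -0.359, 0.006], [0.4232, -0.2916, 0.006], [0.5166, -0.2842, 0.006], [0.5255, -0.3502, 0.006]] [ 0.4738 -0.3212  0.006 ]
rib [[0.5412, -0.4334, 0.016], [0.5247, -0.2052, 0.016]]
tray [[0.4325, -0.4427, 0.012], [0.4134, -0.2113, 0.012], [0.5971, -0.1922, 0.012]]
[ 0.4305 -0.4445  0.0132] [0.0028 0.0028]
[ 0.4104 -0.2114  0.0108] [0.0028 0.0028]
```

```bash
python3 -m pendant '[[0,0,0,0.004,0.004,-0.025,255],[0,0,0,0.004,0.004,-0.05,255],[0,0,0,0.004,0.004,-0.07,255],[0,0,0,0.004,0.004,-0.08,255],[0,0,0,0.004,0.004,-0.08,255]]' 25
python3 -m pendant '[[0,0,0,0,0,-0.002,255],[0,0,0,0,0,-0.002,255]]' 25
python3 -m pendant '[[0,0,0,0,0,-0.002,255],[0,0,0,0,0,-0.002,255]]' 25
```

```text
time_s: 6.05
position: [0.5779, -0.3976, 0.1174]
ee_rot: [-0.001, -3.138, -0.007]
contact_force: [-0.1, -0.5, -1.0]
finger_gap: 0.0254
finger_force: 24.9
time_s: 6.25
position: [0.5787, -0.3987, 0.1186]
ee_rot: [0.001, 3.141, 0.0]
contact_force: [0.2, 0.3, -1.1]
finger_gap: 0.0251
finger_force: 24.9
time_s: 6.45
position: [0.5785, -0.3986, 0.116]
ee_rot: [0.001, 3.141, 0.001]
contact_force: [-0.4, 0.1, -1.2]
finger_gap: 0.0254
finger_force: 24.9
```

```bash
for i in 1 2; do python3 -m pendant '[[0,0,0,0,0,-0.002,255],[0,0,0,0,0,-0.002,255]]' 25|grep -E "pos|cont"; done; python3 -m pendant '[[0,0,0,0,0,-0.0015,255],[0,0,0,0,0,-0.0015,255]]' 25|grep -E "pos|cont"
```

```text
position: [0.5783, -0.3986, 0.1136]
contact_force: [0.1, -0.3, -2.1]
position: [0.5783, -0.3986, 0.1114]
contact_force: [-0.5, -0.3, -2.3]
position: [0.5784, -0.3985, 0.11]
contact_force: [-0.4, 0.3, -1.4]
```

```bash
for i in 1 2 3; do python3 -m pendant '[[0,0,0,0,0,-0.0015,255],[0,0,0,0,0,-0.0015,255]]' 25|grep -E "pos|cont"; done
```

```text
position: [0.5783, -0.3986, 0.1085]
contact_force: [-0.4, 0.0, -1.5]
position: [0.5788, -0.3988, 0.1082]
contact_force: [0.4, 0.7, 2.7]
position: [0.5794, -0.3989, 0.1081]
contact_force: [-0.0, 2.2, 11.1]
```

```bash
python3 -m pendant '[[0,0,0,0,0,0.001,140],[0,0,0,0,0,0.002,140],[0,0,0,0,0,0.002,140],[0,0,0,0,0,0.03,140],[0,0,0,0,0,0.06,140],[0,0,0,-0.01,0.03,0.09,140],[0,0,0,-0.015,0.07,0.12,140],[0,0,0,-0.02,0.11,0.14,140],[0,-4,0,-0.03,0.15,0.15,140],[0,-8,0,-0.04,0.19,0.15,140]]' 25|grep -E "pos|gap"
python3 - <<'E'
from h import *
im,c=snap('top','t2.png');im,c=snap('wrist','w5.png')
E
python3 -m pendant '[[0,-4,0,-0.01,0.05,0,140],[0,-8,0,-0.02,0.1,0,140],[0,-12,0,-0.03,0.15,0,140],[0,-17,0,-0.04,0.2,0,140],[0,-17,0,-0.05,0.25,0,140],[0,-17,0,-0.06,0.3,0,140],[0,-17,0,-0.07,0.35,0,140],[0,-17,0,-0.075,0.4,0,140],[0,-17,0,-0.079,0.44,0,140],[0,-17,0,-0.079,0.468,0,140]]' 25; python3 -c "
from h import *
print(st())"
```

```text
position: [0.5386, -0.2073, 0.2571]
finger_gap: 0.0396
time_s: 9.75
position: [0.4592, 0.2622, 0.2558]
ee_rot: [-0.002, 2.705, 0.002]
contact_force: [-0.1, -0.9, -0.2]
finger_gap: 0.0397
finger_force: 0.0
{'time_s': np.float64(9.75), 'position': array([0.4592, 0.2622, 0.2558]), 'ee_rot': array([-2.2000e-03,  2.7052e+00,  1.8000e-03]), 'joint_pos': array([ 0.3671,  0.1925,  1.5913, -0.1851,  0.9548, -1.1291]), 'finger_gap': np.float64(0.0397), 'contact_force': array([-0.1277, -0.9493, -0.242 ])}
```

View pics/w5.png

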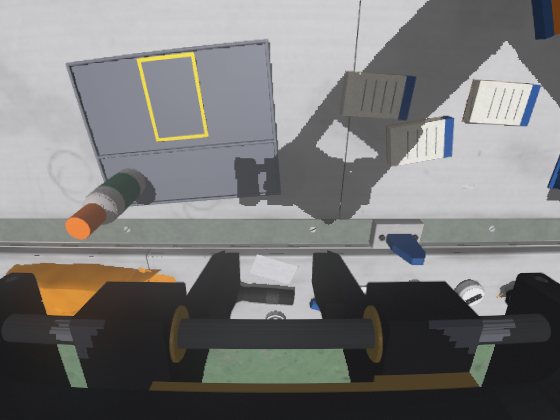

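The bottle stands upright in the lane, with its base near (135,178) between the rib and the far rim. Next is the far-right bottle.

```bash
python3 -m pendant '[[0,0,0,0.013,0,-0.027,140],[0,0,0,0.026,0,-0.054,140],[0,0,0,0.038,0,-0.081,140],[0,0,0,0.051,0,-0.108,140],[0,0,0,0.051,0,-0.108,140],[0,0,0,0.051,0,-0.108,255],[0,0,0,0.051,0,-0.108,255],[0,0,0,0.051,0,-0.108,255],[0,0,0,0.051,0,-0.108,255]]' 25|grep -E "pos|gap|for"
python3 -m pendant '[[0,0,0,-0.017,0,0.036,255],[0,0,0,-0.034,0,0.072,255],[0,0,0,-0.051,0,0.108,255],[0,0,0,-0.068,0,0.144,255],[0,0,0,-0.072,0,0.154,255],[0,0,0,-0.072,0,0.154,255]]' 25|grep -E "pos|gap|for"
python3 -m pendant '[[0,4,0,0.01,-0.04,0,255],[0,8,0,0.02,-0.08,0,255],[0,12,0,0.03,-0.12,0,255],[0,16,0,0.04,-0.16,-0.01,255],[0,20,0,0.055,-0.2,-0.02,255],[0,25,0,0.07,-0.24,-0.03,255],[0,25,0,0.085,-0.28,-0.04,255],[0,25,0,0.1,-0.32,-0.05,255],[0,25,0,0.115,-0.36,-0.06,255],[0,25,0,0.12,-0.4,-0.07,255]]' 25|grep pos
python3 - <<'E'
from h import *
print(st())
E
```

```text
position: [0.5107, 0.2595, 0.1492]
contact_force: [-0.0, -0.8, 3.9]
finger_gap: 0.0254
finger_force: 25.0
position: [0.4382, 0.2596, 0.3028]
contact_force: [-0.3, -0.1, -2.2]
finger_gap: 0.0252
finger_force: 25.0
position: [0.559, -0.1429, 0.2281]
{'time_s': np.float64(12.25), 'position': array([ 0.559 , -0.1429,  0.2281]), 'ee_rot': array([-2.3000e-03, -3.1379e+00, -4.4000e-03]), 'joint_pos': array([-4.5580e-01,  4.3750e-01,  1.2361e+00,  9.0000e-04,  1.4725e+00,
       -2.0252e+00]), 'finger_gap': np.float64(0.0255), 'contact_force': array([ 0.5094,  1.1589, -1.9157])}
```

```bash
python3 -m pendant '[[0,0,0,0.005,-0.05,-0.01,255],[0,0,0,0.01,-0.1,-0.01,255],[0,0,0,0.014,-0.15,-0.01,255],[0,0,0,0.014,-0.2,-0.01,255],[0,0,0,0.014,-0.2,-0.02,255],[0,0,0,0.014,-0.2,-0.05,255],[0,0,0,0.014,-0.2,-0.08,255],[0,0,0,0.014,-0.2,-0.105,255],[0,0,0,0.014,-0.2,-0.117,255],[0,0,0,0.014,-0.2,-0.117,255]]' 25|grep -E "pos|cont"
for i in 1 2 3; do python3 -m pendant '[[0,0,0,0,0,-0.0015,255],[0,0,0,0,0,-0.0015,255]]' 25|grep -E "pos|cont"; done
```

```text
position: [0.5719, -0.3402, 0.1121]
contact_force: [-0.4, 0.1, -1.5]
position: [0.5726, -0.3407, 0.1137]
contact_force: [-0.8, 0.3, -0.3]
position: [0.5724, -0.3406, 0.112]
contact_force: [-0.1, 0.4, -1.6]
position: [0.5723, -0.3406, 0.1101]
contact_force: [0.7, 0.0, -1.1]
```

```bash
for i in 1 2; do python3 -m pendant '[[0,0,0,0,0,-0.001,255],[0,0,0,0,0,-0.001,255]]' 25|grep -E "pos|cont"; done
```

```text
position: [0.5725, -0.3407, 0.1094]
contact_force: [0.3, -0.2, 0.2]
position: [0.5729, -0.3408, 0.1093]
contact_force: [-0.5, 1.0, 4.6]
```

```bash
python3 -m pendant '[[0,0,0,0,0,0.001,140],[0,0,0,0,0,0.002,140],[0,0,0,0,0,0.002,140],[0,0,0,0,0,0.03,140],[0,0,0,0,0,0.06,140],[0,0,0,-0.01,0.03,0.09,140],[0,0,0,-0.015,0.07,0.12,140],[0,0,0,-0.02,0.11,0.14,140],[0,-4,0,-0.03,0.15,0.15,140],[0,-8,0,-0.04,0.19,0.15,140]]' 25|grep -E "pos|gap"
python3 -m pendant '[[0,-4,0,-0.015,0.045,0,140],[0,-8,0,-0.03,0.09,0,140],[0,-12,0,-0.045,0.135,0,140],[0,-17,0,-0.06,0.18,0,140],[0,-17,0,-0.075,0.225,0,140],[0,-17,0,-0.09,0.27,0,140],[0,-17,0,-0.11,0.315,0,140],[0,-17,0,-0.13,0.36,0,140],[0,-17,0,-0.145,0.402,0,140],[0,-17,0,-0.145,0.402,0,140]]' 25|grep -E "pos|rot"
python3 - <<'E'
from h import *
print(st()['position']);im,c=snap('wrist','w6.png');h=cv2.cvtColor(im,cv2.COLOR_RGB2HSV)
m=((h[...,0]<14)&(h[...,1]>150)&(h[...,2]>80)).astype(np.uint8);m=cv2.morphologyEx(m,cv2.MORPH_OPEN,np.ones((3,3)))
for q in cv2.findContours(m,0,1)[0]:
    if cv2.contourArea(q)>80:
        b=cv2.boundingRect(q);u=[b[0]+b[2]/2,b[1]+b[3]/2];print(b,onz(c,[u],.143).round(4))
E
```

```text
position: [0.5326, -0.1493, 0.2597]
finger_gap: 0.0398
position: [0.385, 0.2557, 0.2583]
ee_rot: [-0.01, 2.705, 0.005]
[0.385  0.2557 0.2583]
(359, 182, 24, 23) [[0.4293 0.3436 0.143 ]]
(266, 181, 18, 12) [[0.4221 0.2541 0.143 ]]
(420, 33, 78, 69) [[0.3146 0.3808 0.143 ]]
(186, 27, 16, 26) [[0.3004 0.2012 0.143 ]]
```

View pics/w6.png

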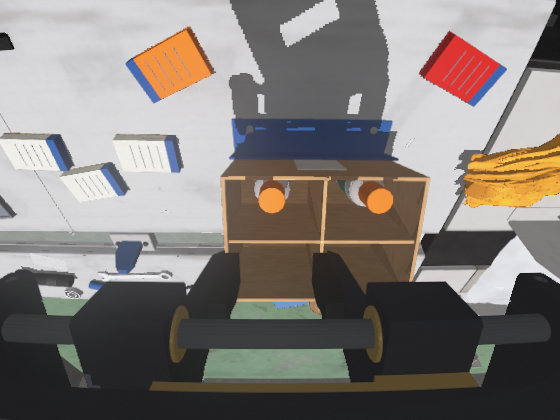

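The two near caps are at (272,200) and (378,200), and the far cells are empty.

```bash
python3 -c "
from h import *
print(st()['position'],onz(arm.calibration('wrist'),[(272,200),(378,200)],.1455).round(4))"
```

```text
[0.3861 0.2536 0.2582] [[0.4366 0.2492 0.1455]
 [0.4361 0.3486 0.1455]]
```

```bash
python3 -m pendant '[[0,0,0,0.013,-0.001,-0.027,140],[0,0,0,0.026,-0.001,-0.055,140],[0,0,0,0.038,-0.001,-0.083,140],[0,0,0,0.051,-0.001,-0.11,140],[0,0,0,0.063,-0.001,-0.136,140],[0,0,0,0.063,-0.001,-0.136,140],[0,0,0,0.063,-0.001,-0.136,255],[0,0,0,0.063,-0.001,-0.136,255],[0,0,0,0.063,-0.001,-0.136,255],[0,0,0,0.063,-0.001,-0.136,255]]' 25|grep -E "pos|gap|for"
python3 -m pendant '[[0,0,0,-0.017,0,0.036,255],[0,0,0,-0.034,0,0.072,255],[0,0,0,-0.051,0,0.108,255],[0,0,0,-0.068,0,0.144,255],[0,0,0,-0.076,0,0.163,255],[0,0,0,-0.076,0,0.163,255]]' 25|grep -E "pos|gap|for"
```

```text
position: [0.4507, 0.2505, 0.1235]
contact_force: [-1.3, -1.1, 4.5]
finger_gap: 0.0255
finger_force: 24.9
position: [0.3739, 0.2508, 0.2881]
contact_force: [-0.4, -1.0, -2.4]
finger_gap: 0.0251
finger_force: 25.0
```

```bash
python3 -m pendant '[[0,4,0,0.005,-0.04,0.01,255],[0,8,0,0.01,-0.08,0.01,255],[0,12,0,0.025,-0.12,0.01,255],[0,16,0,0.045,-0.16,0,255],[0,20,0,0.065,-0.2,-0.01,255],[0,25,0,0.085,-0.24,-0.02,255],[0,25,0,0.105,-0.28,-0.03,255],[0,25,0,0.125,-0.32,-0.04,255],[0,25,0,0.145,-0.36,-0.05,255],[0,25,0,0.165,-0.4,-0.06,255]]' 25|grep pos
python3 -m pendant '[[0,0,0,0.015,-0.045,-0.01,255],[0,0,0,0.03,-0.09,-0.01,255],[0,0,0,0.03,-0.138,-0.01,255],[0,0,0,0.03,-0.138,-0.02,255],[0,0,0,0.03,-0.138,-0.05,255],[0,0,0,0.03,-0.138,-0.08,255],[0,0,0,0.03,-0.138,-0.1,255],[0,0,0,0.03,-0.138,-0.114,255],[0,0,0,0.03,-0.138,-0.114,255]]' 25|grep -E "pos|cont"
for i in 1 2 3; do python3 -m pendant '[[0,0,0,0,0,-0.001,255],[0,0,0,0,0,-0.001,255]]' 25|grep -E "pos|cont"; done
```

```text
position: [0.5397, -0.1516, 0.2228]
position: [0.5689, -0.2868, 0.1089]
contact_force: [-0.6, 0.3, -2.2]
position: [0.5691, -0.2873, 0.1091]
contact_force: [0.3, 0.5, -1.7]
position: [0.5693, -0.2875, 0.1089]
contact_force: [0.5, -0.1, -2.2]
position: [0.5695, -0.2876, 0.1084]
contact_force: [0.7, 0.5, -0.8]
```

```bash
for i in 1 2 3; do python3 -m pendant '[[0,0,0,0,0,-0.001,255],[0,0,0,0,0,-0.001,255]]' 25|grep -E "pos|cont"; done
```

```text
position: [0.5698, -0.2878, 0.1083]
contact_force: [-0.6, 1.6, 5.1]
position: [0.5701, -0.2878, 0.1083]
contact_force: [-0.3, 1.2, 11.7]
position: [0.5704, -0.2879, 0.1082]
contact_force: [-2.4, 2.7, 16.8]
```

```bash
python3 -m pendant '[[0,0,0,0,0,0.002,140],[0,0,0,0,0,0.003,140],[0,0,0,0,0,0.003,140],[0,0,0,0,0,0.03,140],[0,0,0,0,0,0.06,140],[0,0,0,-0.01,0.03,0.09,140],[0,0,0,-0.015,0.07,0.12,140],[0,0,0,-0.02,0.11,0.14,140],[0,-4,0,-0.03,0.15,0.15,140],[0,-8,0,-0.04,0.19,0.15,140]]' 25|grep -E "pos|gap"
python3 -m pendant '[[0,-4,0,-0.02,0.05,0,140],[0,-8,0,-0.04,0.1,0,140],[0,-12,0,-0.06,0.15,0,140],[0,-17,0,-0.08,0.2,0,140],[0,-17,0,-0.1,0.25,0,140],[0,-17,0,-0.12,0.3,0,140],[0,-17,0,-0.14,0.35,0,140],[0,-17,0,-0.142,0.4,0,140],[0,-17,0,-0.142,0.449,0,140],[0,-17,0,-0.142,0.449,0,140]]' 25|grep -E "pos|rot"
python3 -c "
from h import *
snap('scene','s2.png');print(st()['position'])"
```

```text
position: [0.5296, -0.0963, 0.2564]
finger_gap: 0.0398
position: [0.3864, 0.3547, 0.255]
ee_rot: [-0.003, 2.705, 0.003]
[0.3867 0.3562 0.2548]
```

View pics/s2.png

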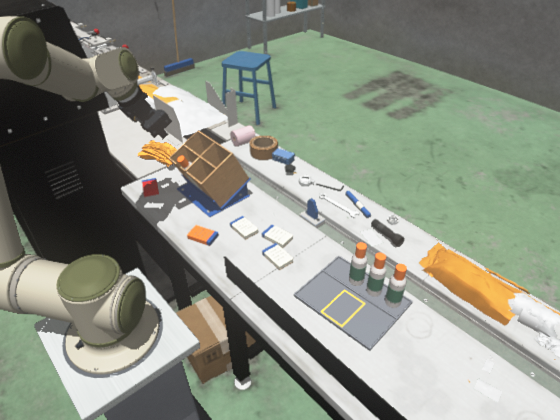

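Three bottles stand upright in the lane at (360,265), (377,273) and (397,284). One pad has been knocked from (283,228) to (277,236). Last bottle.

```bash
python3 -m pendant '[[0,0,0,0.013,0,-0.027,140],[0,0,0,0.026,0,-0.055,140],[0,0,0,0.038,0,-0.083,140],[0,0,0,0.051,0,-0.11,140],[0,0,0,0.063,0,-0.135,140],[0,0,0,0.063,0,-0.135,140],[0,0,0,0.063,0,-0.135,255],[0,0,0,0.063,0,-0.135,255],[0,0,0,0.063,0,-0.135,255],[0,0,0,0.063,0,-0.135,255]]' 25|grep -E "pos|gap|for"
python3 -m pendant '[[0,0,0,-0.017,0,0.036,255],[0,0,0,-0.034,0,0.072,255],[0,0,0,-0.051,0,0.108,255],[0,0,0,-0.068,0,0.144,255],[0,0,0,-0.079,0,0.17,255],[0,0,0,-0.079,0,0.17,255]]' 25|grep -E "pos|gap|for"
```

```text
position: [0.4504, 0.3517, 0.1215]
contact_force: [-0.7, 0.6, 4.2]
finger_gap: 0.0253
finger_force: 24.8
position: [0.3708, 0.3521, 0.2942]
contact_force: [0.2, 1.5, -1.3]
finger_gap: 0.0254
finger_force: 24.9
```

```bash
python3 -m pendant '[[0,0,0,0,-0.04,0.01,255],[0,4,0,0,-0.08,0.01,255],[0,8,0,0,-0.12,0.01,255],[0,12,0,0.02,-0.16,0.01,255],[0,16,0,0.04,-0.2,0,255],[0,20,0,0.06,-0.24,-0.01,255],[0,25,0,0.08,-0.28,-0.02,255],[0,25,0,0.1,-0.32,-0.03,255],[0,25,0,0.12,-0.36,-0.04,255],[0,25,0,0.14,-0.4,-0.05,255]]' 25|grep pos
python3 -m pendant '[[0,0,0,0.02,-0.045,-0.01,255],[0,0,0,0.04,-0.09,-0.01,255],[0,0,0,0.054,-0.135,-0.02,255],[0,0,0,0.054,-0.183,-0.03,255],[0,0,0,0.054,-0.183,-0.05,255],[0,0,0,0.054,-0.183,-0.08,255],[0,0,0,0.054,-0.183,-0.11,255],[0,0,0,0.054,-0.183,-0.133,255],[0,0,0,0.054,-0.183,-0.133,255]]' 25|grep -E "pos|cont"
for i in 1 2 3 4; do python3 -m pendant '[[0,0,0,0,0,-0.001,255],[0,0,0,0,0,-0.001,255]]' 25|grep -E "pos|cont"; done
```

```text
position: [0.5117, -0.0508, 0.238]
position: [0.5644, -0.2313, 0.1037]
contact_force: [0.2, -0.3, -2.6]
position: [0.5651, -0.2317, 0.1054]
contact_force: [0.1, -0.5, -1.1]
position: [0.5653, -0.2317, 0.1051]
contact_force: [-0.4, -0.1, -1.7]
position: [0.5654, -0.2316, 0.1042]
contact_force: [-0.1, 0.4, -1.6]
position: [0.5654, -0.2316, 0.1031]
contact_force: [0.2, 0.3, -1.6]
```

```bash
for i in 1 2 3 4; do python3 -m pendant '[[0,0,0,0,0,-0.001,255],[0,0,0,0,0,-0.001,255]]' 25|grep -E "pos|cont"; done; python3 -c "
from h import *
im,c=snap('scene','s3.png');cv2.imwrite('pics/s3c.png',cv2.resize(cv2.cvtColor(im[200:350,290:440],cv2.COLOR_RGB2BGR),None,fx=4,fy=4))"
```

```text
position: [0.5656, -0.2317, 0.1026]
contact_force: [0.3, 0.4, 1.0]
position: [0.566, -0.2317, 0.1025]
contact_force: [0.0, 1.9, 8.2]
position: [0.5664, -0.2318, 0.1024]
contact_force: [-0.2, 3.3, 13.8]
position: [0.5667, -0.2319, 0.1024]
contact_force: [-0.8, 4.0, 19.1]
```

View pics/s3c.png

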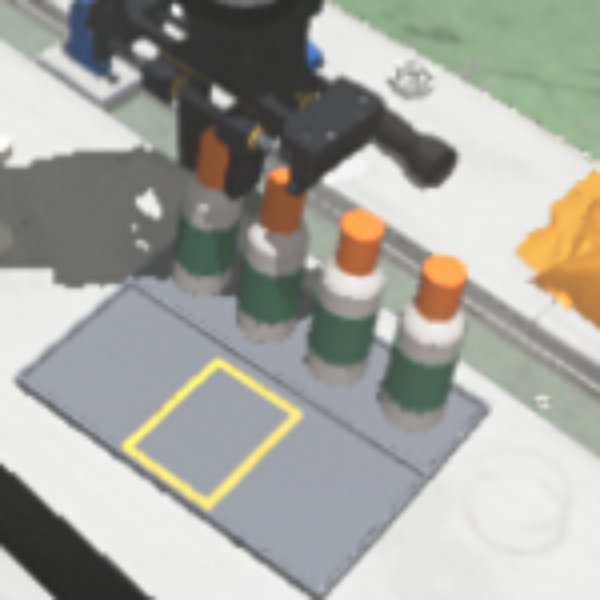

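All four bottles stand upright in the lane. Release, and go look at the pads.

```bash
python3 -m pendant '[[0,0,0,0,0,0.003,140],[0,0,0,0,0,0.004,140],[0,0,0,0,0,0.004,140],[0,0,0,0,0,0.03,140],[0,0,0,0,0,0.07,140],[0,0,0,-0.01,0.03,0.1,80],[0,0,0,-0.02,0.07,0.13,60],[0,0,0,-0.03,0.11,0.16,60],[0,0,0,-0.04,0.15,0.18,60],[0,0,0,-0.05,0.19,0.2,60]]' 25|grep -E "pos|gap"
python3 -m pendant '[[0,0,0,-0.03,0.03,0,60],[0,0,0,-0.06,0.06,0,60],[0,0,0,-0.09,0.09,0,60],[0,0,0,-0.1,0.12,0,60],[0,0,0,-0.1,0.12,0,60],[0,0,0,-0.1,0.12,0,60]]' 25|grep -E "pos|gap"
cat > pads.py <<'E'
from h import *
def find(im,c,ztop=.016,show=False):
    h=cv2.cvtColor(im,cv2.COLOR_RGB2HSV);out=[]
    b=((h[...,0]>95)&(h[...,0]<130)&(h[...,1]>150)).astype(np.uint8)
    for q in cv2.findContours(b,0,1)[0]:
        if cv2.contourArea(q)>60: 
            r=cv2.minAreaRect(q);p=onz(c,cv2.boxPoints(r),ztop);e=sorted([np.linalg.norm(p[1]-p[0]),np.linalg.norm(p[2]-p[1])])
            out.append((np.round(r[0]),p.mean(0)[:2].round(4),np.round(e,3)))
    return out
E
python3 - <<'E'
from pads import *
print(st()['position']);im,c=snap('wrist','w7.png')
for o in find(im,c): print(o)
im,c=snap('top','t7.png')
E
```

```text
position: [0.5147, -0.0401, 0.3001]
finger_gap: 0.0673
position: [0.4154, 0.0785, 0.2992]
finger_gap: 0.067
[0.4154 0.0785 0.2992]
(array([427., 180.]), array([0.4295, 0.3037]), array([0.013, 0.179]))
(array([555., 149.]), array([0.381 , 0.4947]), array([0.009, 0.033]))
```

View pics/w7.png

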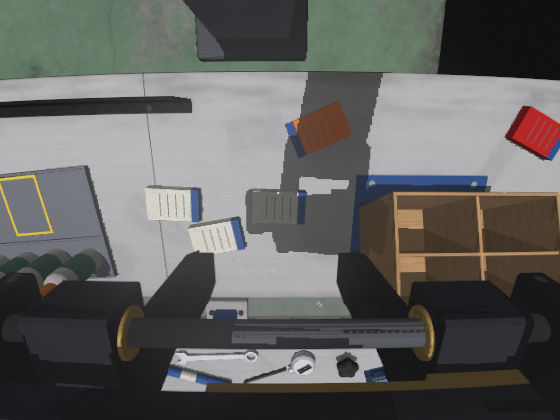

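The picture shows the three white pads at (173,204), (216,236) and (276,207), the last one in shadow, with their blue heads on the right (+y) side. Next I check colours numerically.

```bash
python3 - <<'E'
from h import *
im=cv2.cvtColor(cv2.imread('pics/w7.png'),cv2.COLOR_BGR2HSV)
for u,v in[(196,204),(239,235),(302,207),(155,215),(200,250),(265,200),(150,235),(230,260),(270,240)]: print((u,v),im[v-1:v+2,u-1:u+2].reshape(-1,3).tolist()[::4])
rgb=cv2.imread('pics/w7.png')
print([rgb[200,u].tolist() for u in range(140,206,3)])
print([rgb[200,u].tolist() for u in range(240,312,3)])
print([rgb[v,173].tolist() for v in range(178,228,2)])
print([rgb[v,276].tolist() for v in range(184,230,2)])
E
```

```text
(196, 204) [[111, 119, 146], [110, 120, 147], [111, 121, 147]]
(239, 235) [[110, 125, 143], [110, 123, 143], [111, 127, 145]]
(302, 207) [[113, 83, 74], [111, 84, 73], [112, 87, 73]]
(155, 215) [[23, 15, 209], [25, 15, 215], [23, 15, 208]]
(200, 250) [[25, 15, 206], [23, 16, 207], [25, 15, 204]]
(265, 200) [[24, 12, 104], [24, 12, 104], [150, 3, 84]]
(150, 235) [[120, 3, 178], [120, 1, 178], [130, 4, 180]]
(230, 260) [[120, 3, 181], [130, 4, 180], [130, 4, 179]]
(270, 240) [[135, 3, 178], [120, 3, 179], [120, 1, 178]]
[[175, 172, 172], [174, 172, 172], [199, 210, 212], [198, 208, 210], [200, 210, 212], [202, 212, 214], [200, 210, 212], [199, 210, 213], [200, 209, 212], [153, 149, 149], [202, 212, 214], [202, 213, 214], [186, 193, 194], [199, 209, 211], [194, 201, 203], [201, 211, 213], [202, 212, 215], [154, 114, 93], [146, 99, 78], [147, 100, 78], [85, 78, 75], [184, 182, 182]]
[[182, 180, 180], [183, 181, 181], [95, 94, 94], [94, 93, 93], [97, 100, 101], [99, 103, 104], [98, 102, 103], [98, 101, 103], [98, 102, 103], [95, 98, 99], [97, 100, 102], [98, 102, 103], [95, 99, 100], [98,
[... 241 characters left out ...]
110, 114, 115], [194, 204, 206], [201, 212, 214], [201, 212, 213], [200, 211, 213], [201, 210, 213], [202, 213, 214], [204, 214, 215], [198, 208, 212], [199, 210, 212], [204, 215, 216], [200, 210, 213], [202, 212, 214], [202, 212, 214], [198, 208, 211], [203, 213, 215], [202, 213, 214], [174, 172, 172], [173, 172, 172], [173, 171, 173]]
[[182, 180, 181], [180, 178, 179], [182, 180, 180], [87, 89, 91], [98, 102, 104], [97, 100, 101], [98, 101, 103], [96, 100, 102], [95, 99, 100], [98, 101, 103], [97, 101, 101], [96, 99, 100], [97, 100, 102], [96, 100, 102], [97, 101, 102], [96, 100, 101], [97, 101, 102], [98, 101, 103], [98, 102, 103], [98, 102, 103], [90, 89, 90], [89, 89, 89], [90, 89, 90]]
```

```bash
cat > pads.py <<'E'
from h import *
def mask(im):
    h=cv2.cvtColor(im,cv2.COLOR_RGB2HSV).astype(int)
    p=(h[...,0]>12)&(h[...,0]<40)&(h[...,1]>=8)&(h[...,1]<45)&(h[...,2]>60)
    b=(h[...,0]>100)&(h[...,0]<125)&(h[...,1]>60)
    m=cv2.morphologyEx((p|b).astype(np.uint8),cv2.MORPH_OPEN,np.ones((3,3)))
    return cv2.morphologyEx(m,cv2.MORPH_CLOSE,np.ones((5,5))),b
def pads(im,c,z=.016,roi=None):
    m,b=mask(im);out=[]
    for q in cv2.findContours(m,0,1)[0]:
        if cv2.contourArea(q)<100: continue
        p=onz(c,q.reshape(-1,2),z)[:,:2]
        (cx,cy),(w,l),a=cv2.minAreaRect((p*1000).astype(np.float32))
        if w>l: w,l,a=l,w,a+90
        if not(40<w<64 and 68<l<95): continue
        f=np.zeros(m.shape,np.uint8);cv2.drawContours(f,[q],-1,1,-1)
        v,u=np.nonzero(f&b)
        if not len(u): continue
        ang=a+90 # direction of long side l (deg, world)
        hb=onz(c,[(u.mean(),v.mean())],z)[0][:2]*1000-[cx,cy]
        if hb@[np.cos(np.radians(ang)),np.sin(np.radians(ang))]<0: ang+=180
        M=cv2.moments(f,True)
        out.append(((round(cx,1),round(cy,1)),round((ang+180)%360-180,1),round(w,1),round(l,1),(M['m10']/M['m00'],M['m01']/M['m00'])))
    return out
E
python3 - <<'E'
from pads import *
print(st()['position'])
im,c=snap('wrist','w8.png');w=pads(im,c);t=None
for o in w: print('W',o)
im,ct=snap('top','t8.png');t=pads(im,ct)
for o in t: print('T',o)
for a in w:
  for b in t:
    if np.hypot(a[0][0]-b[0][0],a[0][1]-b[0][1])<20: print(tri([c,ct],[a[4],b[4]]))
E
```

```text
[0.4159 0.0778 0.299 ]
W ((470.6, 81.0), 88.3, 53.6, 79.8, (278.6909989023052, 205.5954994511526))
T ((819.4, 289.9), -72.3, 48.1, 75.2, (216.12173913043478, 133.54782608695652))
```

```bash
python3 - <<'E'
from pads import *
im=cv2.cvtColor(cv2.imread('pics/w8.png'),cv2.COLOR_BGR2RGB);m,b=mask(im)
for v in range(180,262,2): print(v,''.join('#' if b[v,u] else '+' if m[v,u] else '.' for u in range(140,250)))
E
```

```text
180 ..............................................................................................................
182 ..............................................................................................................
184 ..............................................................................................................
186 ........++++++++++++++++++++++................................................................................
188 ......++++++++++++++++++++++++++++++++++++++++++++............................................................
190 ......+++++++++++++++++++++++++++++++++++++++++++++########...................................................
192 ......+++++++++++++++++++++++++++++++++++++++++++++########...................................................
194 ......+++++++++++++++++++++++++++++++++++++++++++++########...................................................
196 ......+++++++++++++++++++++++++++++++++++++++++++++########...................................................
198 ......+++++++++++++++++++++++++++++++++++++++++++++########..
[... 2914 characters left out ...]
#####.....
250 .......................................................+++++++++++++++++++++++++++++++++++++++++..............
252 ...........................................................+++++++++++++++++++++++++..........................
254 ..............................................................................................................
256 ..............................................................................................................
258 ..............................................................................................................
260 ..............................................................................................................
```

Pads A and B almost touch at A's head corner, (200,221). I'll pick C first, hovering over it turned by -91.7°.

```bash
python3 -m pendant '[[0,0,-8.5,0.005,0,-0.015,60],[0,0,-17,0.01,0,-0.03,60],[0,0,-25.5,0.015,0,-0.045,60],[0,0,-34,0.02,0,-0.06,60],[0,0,-42.5,0.025,0,-0.075,60],[0,0,-51,0.03,0,-0.09,60],[0,0,-59.5,0.035,0,-0.105,60],[0,0,-68,0.04,0,-0.12,60],[0,0,-76.5,0.045,0,-0.13,60],[0,0,-85,0.05,0,-0.13,60]]' 25 |grep pos
python3 -m pendant '[[0,0,-6.7,0.006,0.003,-0.03,60],[0,0,-6.7,0.006,0.003,-0.03,60],[0,0,-6.7,0.006,0.003,-0.03,60]]' 25
python3 - <<'E'
from pads import *
c=arm.calibration('wrist');im,_=snap('wrist','w9.png');print(st())
for o in pads(im,c): print('W',o)
m,b=mask(im);n,l,s,ce=cv2.connectedComponentsWithStats(m)
print([(s[i].tolist(),ce[i].round().tolist()) for i in range(1,n) if s[i,4]>150])
np.savez('w9c.npz',**{k:np.array(v) for k,v in c.items()})
E
```

```text
position: [0.4654, 0.0777, 0.1677]
time_s: 31.3
position: [0.4714, 0.0809, 0.1393]
ee_rot: [-2.252, -2.19, 0.0]
contact_force: [0.0, 0.3, 0.5]
finger_gap: 0.0672
finger_force: 0.0
{'time_s': np.float64(31.35), 'position': array([0.4716, 0.081 , 0.1399]), 'ee_rot': array([2.2517e+00, 2.1896e+00, 1.4000e-03]), 'joint_pos': array([-7.8100e-02,  3.6160e-01,  1.6490e+00,  2.0000e-04,  1.1298e+00,
       -5.0200e-02]), 'finger_gap': np.float64(0.0675), 'contact_force': array([ 0.4036, -0.2133, -0.0692])}
W ((520.8, -13.6), 96.9, 49.0, 82.9, (322.8019680196802, 286.0524805248053))
W ((473.5, 82.4), 88.4, 50.1, 80.5, (276.9705554316306, 196.96297122462636))
[([217, 41, 244, 27, 3221], [326.0, 56.0]), ([250, 156, 55, 84, 4483], [277.0, 197.0]), ([143, 161, 52, 34, 647], [169.0, 178.0]), ([298, 249, 54, 70, 2439], [323.0, 286.0]), ([454, 256, 53, 39, 841], [475.0, 272.0]), ([85, 265, 23, 16, 181], [98.0, 275.0]), ([255, 301, 47, 17, 711], [279.0, 310.0]), ([255, 349, 44, 18, 659], [277.0, 358.0])]
```

```bash
python3 -m pendant '[[0,0,0,0.002,0.001,-0.04,60],[0,0,0,0.002,0.001,-0.08,60],[0,0,0,0.002,0.001,-0.11,60],[0,0,0,0.002,0.001,-0.128,60],[0,0,0,0.002,0.001,-0.133,60],[0,0,0,0.002,0.001,-0.135,60],[0,0,0,0.002,0.001,-0.135,60],[0,0,0,0.002,0.001,-0.135,60]]' 20 |grep -E "pos|cont"
python3 -m pendant '[[0,0,0,0,0,0,255],[0,0,0,0,0,0,255],[0,0,0,0,0,0,255],[0,0,0,0,0,0,255]]' 20
python3 -m pendant '[[0,0,0,0,0,0.01,255],[0,0,0,0,0,0.04,255],[0,0,0,0,0,0.08,255],[0,0,0,0,0,0.11,255],[0,0,0,0,0,0.11,255]]' 20
```

```text
position: [0.474, 0.0823, 0.0053]
contact_force: [-0.1, -0.3, -0.5]
time_s: 32.55
position: [0.4735, 0.0824, 0.0046]
ee_rot: [2.254, 2.187, 0.002]
contact_force: [-1.0, -0.4, 5.6]
finger_gap: 0.0499
finger_force: 20.0
time_s: 33.05
position: [0.475, 0.0824, 0.1181]
ee_rot: [2.25, 2.183, 0.009]
contact_force: [-0.1, -0.0, -0.7]
finger_gap: 0.0496
finger_force: 20.0
```

```bash
python3 -m pendant '[[0,0,8.5,0,-0.025,0.02,255],[0,0,17,0,-0.05,0.04,255],[0,0,25.5,0,-0.08,0.06,255],[0,0,34,0,-0.11,0.08,255],[0,0,42.5,0,-0.14,0.1,255],[0,0,51,0,-0.17,0.12,255],[0,0,59.5,0,-0.2,0.13,255],[0,0,68,0,-0.23,0.13,255],[0,0,76.5,0,-0.26,0.13,255],[0,0,85,0,-0.3,0.13,255]]' 20|grep pos
python3 -m pendant '[[0,0,5.5,0,0,0,255],[0,0,11.1,0,0,0,255],[0,0,11.1,0,0,0,255],[0,0,11.1,0,0,0,255]]' 20
cat > yel.py <<'E'
from h import *
def yellow(im,c,z=.006):
    h=cv2.cvtColor(im,cv2.COLOR_RGB2HSV)
    m=((h[...,0]>20)&(h[...,0]<36)&(h[...,1]>90)&(h[...,2]>70)).astype(np.uint8);m=cv2.morphologyEx(m,cv2.MORPH_CLOSE,np.ones((5,5)))
    for q in cv2.findContours(m,0,1)[0]:
        if cv2.contourArea(q)<200: continue
        p=onz(c,q.reshape(-1,2),z)[:,:2]
        print('yel',cv2.boundingRect(q),cv2.minAreaRect((p*1000).astype(np.float32)))
E
python3 - <<'E'
from yel import *
c=arm.calibration('wrist');im,_=snap('wrist','w10.png');print(st());yellow(im,c)
ct=arm.calibration('top');im,_=snap('top','t10.png');yellow(im,ct)
E
```

```text
position: [0.473, -0.2181, 0.2437]
time_s: 34.45
position: [0.4733, -0.2174, 0.2438]
ee_rot: [0.116, -3.138, -0.003]
contact_force: [-0.2, -0.1, -0.5]
finger_gap: 0.05
finger_force: 20.0
{'time_s': np.float64(34.5), 'position': array([ 0.4733, -0.2174,  0.2439]), 'ee_rot': array([ 1.1620e-01, -3.1387e+00, -2.5000e-03]), 'joint_pos': array([-6.5840e-01,  3.2620e-01,  1.3666e+00,  7.0000e-04,  1.4505e+00,
       -2.3033e+00]), 'finger_gap': np.float64(0.0499), 'contact_force': array([-0.5231,  0.2661, -0.8156])}
yel (164, 132, 59, 76) ((473.7017822265625, -324.85400390625), (98.36620330810547, 68.685546875), 4.569015979766846)
```

```bash
python3 -m pendant '[[0,0,0.3,0,-0.04,-0.03,255],[0,0,0.3,0,-0.08,-0.06,255],[0,0,0.3,0.0005,-0.1075,-0.09,255],[0,0,0.3,0.0005,-0.1075,-0.12,255],[0,0,0.3,0.0005,-0.1075,-0.16,255],[0,0,0.3,0.0005,-0.1075,-0.19,255],[0,0,0.3,0.0005,-0.1075,-0.215,255],[0,0,0.3,0.0005,-0.1075,-0.23,255],[0,0,0.3,0.0005,-0.1075,-0.23,255],[0,0,0.3,0.0005,-0.1075,-0.23,255]]' 20|grep -E "pos|cont"
for i in 1 2 3; do python3 -m pendant '[[0,0,0,0,0,-0.001,255],[0,0,0,0,0,-0.001,255]]' 20|grep -E "pos|cont"; done
```

```text
position: [0.4741, -0.3251, 0.0147]
contact_force: [-0.8, 0.7, 0.0]
position: [0.4742, -0.3253, 0.014]
contact_force: [0.8, 0.4, -0.6]
position: [0.4739, -0.3251, 0.0125]
contact_force: [-0.6, 0.6, -0.2]
position: [0.4739, -0.3251, 0.0112]
contact_force: [-0.1, 0.2, -1.3]
```

```bash
for i in 1 2; do python3 -m pendant '[[0,0,0,0,0,-0.001,255],[0,0,0,0,0,-0.001,255]]' 20|grep -E "pos|cont"; done
```

```text
position: [0.474, -0.3252, 0.0106]
contact_force: [-0.6, 0.5, 3.9]
position: [0.474, -0.3252, 0.0105]
contact_force: [-3.4, 3.4, 14.4]
```

```bash
python3 -m pendant '[[0,0,0,0,0,0.001,60],[0,0,0,0,0,0.001,60],[0,0,0,0,0,0.001,60],[0,0,0,0,0,0.03,60],[0,0,0,0,0,0.07,60],[0,0,0,0,0.02,0.11,60],[0,0,0,0,0.06,0.15,60],[0,0,0,0,0.1,0.19,60],[0,0,0,0,0.108,0.23,60],[0,0,0,0,0.108,0.23,60]]' 20|grep -E "pos|gap"
python3 - <<'E'
from pads import *
from yel import *
c=arm.calibration('wrist');im,_=snap('wrist','w11.png');print(st()['position']);yellow(im,c)
for o in pads(im,c,.022): print(o)
E
```

```text
position: [0.4754, -0.2161, 0.2448]
finger_gap: 0.0676
[ 0.4748 -0.2167  0.242 ]
yel (165, 127, 58, 76) ((472.8641357421875, -324.7670593261719), (97.7503890991211, 68.84710693359375), 4.9125285148620605)
((472.9, -324.2), -175.2, 53.3, 79.4, (191.18792198049513, 167.42723180795198))
```

```bash
python3 -m pendant '[[0,0,-8.5,0.005,0.02,0,60],[0,0,-17,0.01,0.04,0,60],[0,0,-25.5,0.015,0.06,0,60],[0,0,-34,0.02,0.08,-0.01,60],[0,0,-42.5,0.025,0.1,-0.02,60],[0,0,-51,0.03,0.12,-0.03,60],[0,0,-59.5,0.035,0.14,-0.05,60],[0,0,-68,0.04,0.16,-0.07,60],[0,0,-76.5,0.045,0.18,-0.09,60],[0,0,-85,0.047,0.2045,-0.1,60]]' 20 |grep pos
python3 -m pendant '[[0,0,-2.6,0,0,0,60],[0,0,-2.6,0,0,0,60],[0,0,-2.6,0,0,0,60]]' 20 |grep pos
cat > look.py <<'E'
from pads import *
c=arm.calibration('wrist');im,_=snap('wrist');s=st();print(s['position'],s['ee_rot'])
m,b=mask(im)
for q in cv2.findContours(m,0,1)[0]:
    if cv2.contourArea(q)>300:
        p=onz(c,q.reshape(-1,2),.016)[:,:2];print(cv2.boundingRect(q),np.round(cv2.minAreaRect((p*1000).astype(np.float32))[0],1),np.round(cv2.minAreaRect((p*1000).astype(np.float32))[1],1))
for o in pads(im,c): print('W',o)
E
python3 look.py
```

```text
position: [0.5201, -0.0124, 0.1358]
position: [0.5207, -0.0131, 0.1383]
[ 0.5208 -0.0132  0.1387] [-2.0799e+00 -2.3544e+00 -7.0000e-04]
(534, 239, 26, 39) [822.  -39.7] [41.9 28.8]
(192, 217, 55, 78) [469.8 -78.8] [80.1 50.7]
(416, 195, 55, 47) [686.7 -11.3] [56.  45.4]
(249, 158, 58, 87) [523.8 -14.2] [50.1 81.8]
(87, 27, 64, 36) [376.3 103.8] [53.8 15.7]
W ((469.8, -78.8), 87.3, 50.7, 80.1, (221.4067233099372, 250.39305504248244))
W ((523.8, -14.2), 100.7, 50.1, 81.8, (278.11406844106466, 200.23462312681727))
```

```bash
python3 -m pendant '[[0,0,3.6,0.003,-0.001,-0.04,60],[0,0,3.6,0.003,-0.001,-0.08,60],[0,0,3.6,0.003,-0.001,-0.11,60],[0,0,3.6,0.003,-0.001,-0.128,60],[0,0,3.6,0.003,-0.001,-0.134,60],[0,0,3.6,0.003,-0.001,-0.134,60],[0,0,3.6,0.003,-0.001,-0.134,60]]' 20 |grep -E "pos|cont"
python3 -m pendant '[[0,0,0,0,0,0,255],[0,0,0,0,0,0,255],[0,0,0,0,0,0,255],[0,0,0,0,0,0,255]]' 20
python3 -m pendant '[[0,0,0,0,0,0.01,255],[0,0,0,0,0,0.04,255],[0,0,0,0,0,0.08,255],[0,0,0,0,0,0.11,255],[0,0,0,0,0,0.11,255]]' 20
```

```text
position: [0.5245, -0.014, 0.0062]
contact_force: [0.1, 0.2, 0.3]
time_s: 40.05
position: [0.5242, -0.0137, 0.0059]
ee_rot: [2.004, 2.417, 0.002]
contact_force: [-1.9, 0.9, 6.3]
finger_gap: 0.0499
finger_force: 20.0
time_s: 40.55
position: [0.5255, -0.0139, 0.1195]
ee_rot: [2.0, 2.413, 0.007]
contact_force: [-0.0, 1.0, 0.3]
finger_gap: 0.0497
finger_force: 20.0
```

```bash
python3 -m pendant '[[0,0,8.4,-0.005,-0.025,0.03,255],[0,0,16.8,-0.01,-0.05,0.06,255],[0,0,25.2,-0.015,-0.08,0.09,255],[0,0,33.6,-0.02,-0.11,0.1,255],[0,0,42,-0.025,-0.14,0.1,255],[0,0,50.4,-0.03,-0.17,0.1,255],[0,0,58.8,-0.035,-0.2,0.1,255],[0,0,67.2,-0.04,-0.24,0.1,255],[0,0,75.6,-0.045,-0.28,0.1,255],[0,0,83.9,-0.0505,-0.311,0.1,255]]' 20|grep pos
python3 -m pendant '[[0,0,0,0,0,-0.03,255],[0,0,0,0,0,-0.06,255],[0,0,0,0,0,-0.1,255],[0,0,0,0,0,-0.13,255],[0,0,0,0,0,-0.155,255],[0,0,0,0,0,-0.16,255],[0,0,0,0,0,-0.16,255]]' 20; python3 -c "
from h import *
print(st())"
```

```text
position: [0.4727, -0.3265, 0.2144]
time_s: 42.25
position: [0.4732, -0.3244, 0.0547]
ee_rot: [0.125, -3.138, -0.004]
contact_force: [0.5, -0.8, -0.0]
finger_gap: 0.0501
finger_force: 20.0
{'time_s': np.float64(42.25), 'position': array([ 0.4732, -0.3244,  0.0547]), 'ee_rot': array([ 0.1249, -3.1378, -0.0039]), 'joint_pos': array([-8.0750e-01,  6.1410e-01,  1.4789e+00,  7.0000e-04,  1.0513e+00,
       -2.4582e+00]), 'finger_gap': np.float64(0.0501), 'contact_force': array([ 0.5453, -0.7727, -0.0109])}
```

```bash
python3 -m pendant '[[0,0,0,0.0007,-0.0007,-0.015,255],[0,0,0,0.0007,-0.0007,-0.024,255],[0,0,0,0.0007,-0.0007,-0.024,255]]' 20|grep -E "pos|cont"
for i in 1 2 3 4; do python3 -m pendant '[[0,0,0,0,0,-0.001,255],[0,0,0,0,0,-0.001,255]]' 20|grep -E "pos|cont"; done
```

```text
position: [0.474, -0.3252, 0.0312]
contact_force: [0.5, 0.2, -0.2]
position: [0.4743, -0.3255, 0.0309]
contact_force: [-0.3, -0.9, -1.3]
position: [0.4742, -0.3253, 0.0295]
contact_force: [-1.2, 0.1, -1.4]
position: [0.4741, -0.3253, 0.0282]
contact_force: [0.1, 0.2, -0.6]
position: [0.4741, -0.3253, 0.0279]
contact_force: [-2.4, 1.2, 6.2]
```

```bash
python3 -m pendant '[[0,0,0,0,0,0.001,60],[0,0,0,0,0,0.001,60],[0,0,0,0,0,0.001,60],[0,0,0,0,0,0.03,60],[0,0,0,0,0,0.07,60],[0,0,0,0,0,0.11,60],[0,0,0,0,0.03,0.15,60],[0,0,0,0,0.06,0.17,60],[0,0,-8.5,0,0.1,0.17,60],[0,0,-17,0,0.13,0.17,60]]' 20|grep -E "pos|gap"
python3 -m pendant '[[0,0,-8.5,0,0.02,0,60],[0,0,-17,0,0.04,0,60],[0,0,-25.5,0,0.06,-0.01,60],[0,0,-34,0,0.08,-0.02,60],[0,0,-42.5,0,0.1,-0.03,60],[0,0,-51,0,0.116,-0.04,60],[0,0,-59.5,-0.004,0.116,-0.05,60],[0,0,-68,-0.004,0.116,-0.06,60],[0,0,-76.5,-0.004,0.116,-0.06,60],[0,0,-80.3,-0.004,0.116,-0.06,60]]' 20 |grep pos
python3 -m pendant '[[0,0,0,0,0,0,60],[0,0,0,0,0,0,60]]' 20 |grep pos
python3 look.py
```

```text
position: [0.4739, -0.1936, 0.1979]
finger_gap: 0.0671
position: [0.47, -0.0792, 0.1369]
position: [0.4701, -0.0793, 0.1372]
[ 0.4701 -0.0793  0.1372] [2.2714e+00 2.1693e+00 1.3000e-03]
(253, 374, 67, 9) [ 473.4 -296.2] [12.9 78.2]
(246, 156, 56, 85) [469.5 -77.7] [80.9 49.9]
(480, 94, 73, 48) [689.1 -11.4] [66.7 40.7]
W ((469.5, -77.7), 87.4, 49.9, 80.9, (273.7355992054734, 197.60759214301478))
```

```bash
python3 -m pendant '[[0,0,0,-0.0005,0.001,-0.04,60],[0,0,0,-0.0005,0.001,-0.08,60],[0,0,0,-0.0005,0.001,-0.11,60],[0,0,0,-0.0005,0.001,-0.126,60],[0,0,0,-0.0005,0.001,-0.1325,60],[0,0,0,-0.0005,0.001,-0.1325,60],[0,0,0,-0.0005,0.001,-0.1325,60]]' 20 |grep -E "pos|cont"
python3 -m pendant '[[0,0,0,0,0,0,255],[0,0,0,0,0,0,255],[0,0,0,0,0,0,255],[0,0,0,0,0,0,255]]' 20
python3 -m pendant '[[0,0,0,0,0,0.01,255],[0,0,0,0,0,0.05,255],[0,0,0,0,0,0.1,255],[0,0,0,0,0,0.15,255],[0,0,0,0,0,0.2,255],[0,0,0,0,0,0.2,255]]' 20
```

```text
position: [0.4701, -0.0785, 0.0055]
contact_force: [0.9, -0.1, -0.2]
time_s: 46.7
position: [0.4698, -0.0784, 0.0053]
ee_rot: [2.273, 2.167, 0.002]
contact_force: [-1.1, -0.4, 6.9]
finger_gap: 0.0499
finger_force: 20.0
time_s: 47.3
position: [0.4715, -0.079, 0.2112]
ee_rot: [2.265, 2.16, 0.009]
contact_force: [-0.2, -0.5, -1.0]
finger_gap: 0.0497
finger_force: 20.0
```

```bash
python3 -m pendant '[[0,0,8.5,0,-0.02,0,255],[0,0,17,0,-0.04,0,255],[0,0,25.5,0,-0.06,0,255],[0,0,34,0,-0.08,0,255],[0,0,42.5,0,-0.11,0,255],[0,0,51,0,-0.14,0,255],[0,0,59.5,0,-0.17,0,255],[0,0,68,0,-0.2,0,255],[0,0,76.5,0,-0.23,0,255],[0,0,85,0.0045,-0.2465,0,255]]' 20|grep pos
python3 -m pendant '[[0,0,8,0,0,0,255],[0,0,12.25,0,0,-0.03,255],[0,0,12.25,0,0,-0.07,255],[0,0,12.25,0,0,-0.1,255],[0,0,12.25,0,0,-0.125,255],[0,0,12.25,0,0,-0.14,255],[0,0,12.25,0,0,-0.14,255],[0,0,12.25,0,0,-0.14,255]]' 20
```

```text
position: [0.4733, -0.3266, 0.2039]
time_s: 49.1
position: [0.4741, -0.3248, 0.0649]
ee_rot: [0.124, -3.139, -0.002]
contact_force: [0.1, 0.3, -0.8]
finger_gap: 0.0498
finger_force: 20.0
```

Expected contact is at about 0.0433. I go down to 0.047, then step.

```bash
python3 -m pendant '[[0,0,0,0.0005,-0.0005,-0.012,255],[0,0,0,0.0005,-0.0005,-0.0185,255],[0,0,0,0.0005,-0.0005,-0.0185,255]]' 20|grep -E "pos|cont"
for i in 1 2 3; do python3 -m pendant '[[0,0,0,0,0,-0.001,255],[0,0,0,0,0,-0.001,255]]' 20|grep -E "pos|cont"; done
```

```text
position: [0.4743, -0.325, 0.0454]
contact_force: [0.8, -0.2, -0.8]
position: [0.4747, -0.3254, 0.0454]
contact_force: [-0.1, -0.5, -0.8]
position: [0.4746, -0.3254, 0.0443]
contact_force: [0.3, -0.1, -1.2]
position: [0.4747, -0.3254, 0.0434]
contact_force: [0.2, 0.3, 1.4]
```

```bash
python3 -m pendant '[[0,0,0,0,0,-0.0005,60],[0,0,0,0,0,0,60],[0,0,0,0,0,0.001,60],[0,0,0,0,0,0.001,60],[0,0,0,0,0,0.03,60],[0,0,0,0,0,0.07,60],[0,0,0,0,0,0.11,60],[0,0,0,0,0.03,0.15,60],[0,0,0,0,0.07,0.18,60],[0,0,0,0,0.108,0.2,60]]' 20|grep -E "pos|gap"
python3 -m pendant '[[0,0,0,-0.01,0.02,0,60],[0,0,0,-0.02,0.04,0,60],[0,0,0,-0.02,0.04,0,60]]' 20|grep -E "pos|gap"
python3 - <<'E'
from pads import *
from yel import *
c=arm.calibration('wrist');im,_=snap('wrist','w20.png');print(st()['position']);yellow(im,c)
for o in pads(im,c,.054): print(o)
sc,_=snap('scene','s20.png')
a=cv2.resize(im[60:260,30:280],(500,400));b=cv2.resize(sc[220:370,280:430],(400,400),interpolation=cv2.INTER_CUBIC)[:, :300]
cv2.imwrite('pics/fin.png',cv2.cvtColor(np.hstack([a,b]),cv2.COLOR_RGB2BGR))
E
```

```text
position: [0.4746, -0.2163, 0.2456]
finger_gap: 0.0671
position: [0.4538, -0.1754, 0.2438]
finger_gap: 0.0672
[ 0.4545 -0.1768  0.2437]
yel (132, 144, 60, 74) ((473.2109069824219, -324.63873291015625), (98.0884017944336, 68.13959503173828), 4.962942123413086)
```

View pics/fin.png

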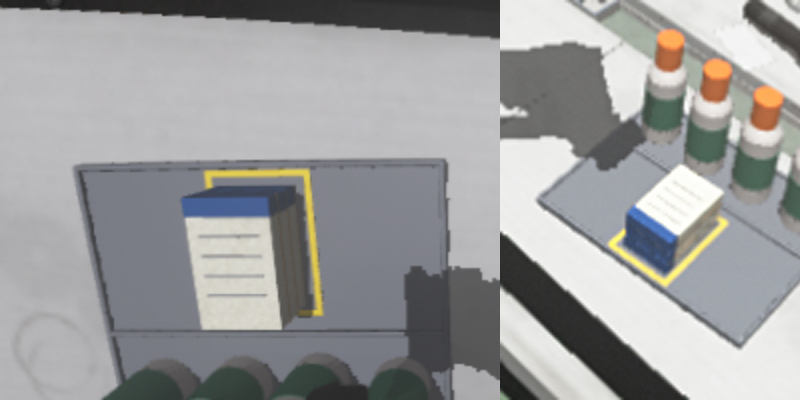

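The picture shows a squared three-pad pile, (185,185)-(300,330), centred on the yellow rectangle, with the bottles standing in the lane. The robot is clear, so I hand in.

```bash
python3 -c "
from station import arm
print(arm.observe()['time_s'],arm.finish_job())"
```

```text
the job is handed in; nothing more can be done
51.4 None
```

The job is handed in at 51.4 s: all four bottles stand upright in the tray's far lane, the three pads lie in one squared pile on the yellow rectangle, and the robot did not touch the tally counter, torch or spanner.

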